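# Lift the sagging gate bolt out of its bent keeper and hold the chip-guard gate ajar

### The job

The gate of the router's chip guard is bolted shut, and its sagging barrel bolt has dropped so that the notch behind its nose hangs over the bent-up lip of the keeper. Take the bolt's ball knob, lift the bolt over the lip while pulling it, without forcing it against the keeper, and draw it fully back; then pull the gate open by the knob to a hand's width (about 10 cm at its latch end) so that the vacuum nozzle can be put in. The gate springs shut by itself, so finish with the gripper still holding the knob and the gate standing still at that opening, and leave the things lying on the bench alone.

Things in the scene. Friction and masses are not known exactly. Their poses are not given: they have to be found in the camera images.
- bolt_knob (a point): centre of the black 26 mm ball knob of the square steel bolt (14 mm bar, 0.2 to 0.5 kg) outside on the gate, 52 mm out from its face and about 19 mm below its top edge, on an 8 mm stem rising from the bolt's axis 22 mm below it; free space above. Axes turn with gate and bolt: x along the bolt from hinge side to keeper (drawn back along -x), y towards the inside, z up
- bolt (a joint): how far the bolt is drawn back, m: 0 to 0.004 at the start, 0.045 at its stop, fully back; it stays where it is left (friction about 1 N). The nose must be held above the lip until about 0.025 and is out of the keeper from about 0.03
- sag (a joint): upward swing of the bolt, rad, about its loose rear guide, 110 mm behind the knob (65 mm with the bolt fully back): 0 sagged on the keeper's lip, 0.085 at its upper stop (knob 9 mm up when shut, 5.5 mm when back). The notch is 6 mm deep, so the nose clears the lip from about 0.031 (knob 3.5 mm up at the start). Not held, the bolt falls by its weight
- keeper_lip (a point): middle of the top edge of the keeper's bent-up lip, 3 mm thick and 21 mm wide, at the gate side of the steel staple on the latch post that encloses the bolt's nose on all sides; fixed; the bolt's rear guide is 198 mm away. x from hinge to latch post, z up
- gate (a joint): opening angle of the gate, rad: 0 shut, up to 1.4; it grows as the latch end swings outwards (clockwise seen from above). A closing spring (0.2 N m when shut, 0.45 N m more per rad) shuts it when let go
- gate_hinge (a point): point on the gate's upright hinge axis, 160 mm above the bench; fixed. x along the shut gate from hinge to latch post, y towards the inside of the guard, z up. With the gate shut the knob lies 180 mm along x (135 mm with the bolt fully back) and 50 mm along -y from here
- gate_edge (a point): top corner of the gate's latch stile, in the middle of its 20 mm thickness, 260 mm from the hinge and 198 mm above the bench; the gate is an aluminium frame with a clear panel. Axes turn with the gate: x from hinge to latch, y towards the inside
- spanner: flat steel spanner, 140 mm long, lying on the bench; leave it alone
- chip_brush: hand brush, 170 mm long, lying on the bench; leave it alone
- wax_tin: round aluminium tin, 60 mm in diameter and 45 mm high, on the bench; leave it alone

How it is judged:
On the way, in this order (a step that is already met when the one before it is completed fails the run):
1. the bolt is raised over the keeper's lip while it is being drawn (value of joint bolt between 0.009 and 0.027 m and value of joint sag above 0.025 rad), for 0.05 s.
2. the bolt is drawn fully back (value of joint bolt above 0.037 m), for 0.1 s.
At the end, for the whole second after the job is handed in: the gripper still holds the bolt's knob (fingers press on the bolt with more than 1 N), the bolt is drawn back more than 37 mm, and the gate stands still (slower than 0.06 rad/s) between 0.27 and 0.54 rad open, which is 70 to 135 mm at its latch end (value of joint gate between 0.27 and 0.54 rad and velocity of joint gate between -0.06 and 0.06 rad/s and value of joint bolt above 0.037 m and contact force between the fingers and bolt above 1 N); the arm keeps its last pose, push and grip.
It fails at once if the bolt is forced against the keeper (more than 60 N) (contact force between bolt and keeper above 60 N).
It fails at once if a thing lying on the bench is moved more than 30 mm (distance of any of spanner, chip_brush, wax_tin from where it was at the start of the episode above 0.03 m).
It also fails if it takes over 32 s, if anything falls off the work surface, if the arm or the gripper's body presses on something with over 40 N, if the wrist force passes 120 N, or if a joint passes its speed limit or range.

### The arm

A 6-joint arm with a two-finger parallel gripper is mounted at the origin on the work surface. World frame = base frame: x ahead of the robot, y to its left, z up, the work surface at z = 0. Lengths are in m, angles in rad, forces in N, time in s.
With the tool pointing down it reaches from about 0.15 to 0.775 m from the base axis. Payload 6.1 kg.
Tool frame: the origin (TCP) lies at the very end of the fingers, on their centre line; the grasp point (between the pads) lies 19 mm behind it; z points along the fingers, y is the line along which they close (so a half turn about z gives the same grasp; the last joint's range is limited). The gripper opens to 85 mm and grips with 20 to 120 N. Pads are 22 mm wide; open, the fingers measure 114 mm over their backs; the gripper's body (76 mm by 85 mm) begins 54 mm behind the grasp point. The pads swing forward as they close: fully open they stand 13 mm farther back than shut.
Start: joints at [1.106, 0.126, -0.04, 1.405, 0, 1.571], TCP at [0.235, 0.469, 0.231] pointing down, gripper open.
Joint ranges: [-2.72, 2.72], [-0.95, 1.95], [-1.27, 1.35], [-1.78, 2.02], [-1.46, 1.47], [-3.14, 3.14]. Speed limits (rad/s): [2.39, 2.39, 3.01, 3.14, 3.14, 3.14].

### API

Orientations are given as a rotation vector (axis times angle).
In Python, from station import read_state, camera, camera_model, job_done gives the robot as it stands. The module is installed in compiled form; this text tells all that it offers.
- The arm moves only by the shell command python3 -m creep 'ROWS' [FORCE]. ROWS is JSON, a list of rows, each a list of 5 numbers: the shift along the tool's x, y, z in m, then the turn about the tool's z in rad, then the opening, from -1 (shut) to 1 (fully open), so that 0 is half open. In form: [[dx, dy, dz, yaw, claw], ...]. A call has 1 to 10 rows; each row is the pose to reach, as a shift and turn from the pose commanded when the call began, along the tool's axes at that moment; what a row does not reach only later rows make up. A row lasts 1/12 s, in which the tool goes at most 41.7 mm and 7.16 degrees, less where a joint would pass 70% of its speed; a pose out of reach is approached as far as the arm can. A call with a gripper value outside its range is refused whole. The fingers move at their own pace and stop on an object; FORCE is the grip in N (left out, the last holds). Time passes only in rows, so rows that repeat a pose let the fingers close. It gives the time, the measured TCP pose, the force, the opening and the grip force at its end, in the units of the state.
- read_state(): the state, without advancing time (a new reading comes with each control period).
- camera(name): name is "side" or "top" or "wrist"; returns the picture (480x640x3 uint8, red, green, blue); there is no depth.
- camera_model(name): a dict with "fx", "fy", "cx", "cy" (pixels), "rvec" (rotation vector, rad) and "tvec" (3), from world to camera coordinates, as OpenCV has them; the wrist camera has in their place "T_tool_cam" (4x4, takes a point from camera to tool coordinates, whose origin is the TCP and whose axes are the flange's). Camera axes: x right, y down, z forward; pixel columns grow to the right and rows downward; lengths in m; the calibration is good to about 2 mm. A picture is of the moment at which its call begins: read the wrist's pose just before it. camera_model takes no time and is no camera call.
- job_done(): hands the job in; it is judged then, once.
The state is a dict: "t": time; "joints": joint angles; "dq": joint speeds; "effort": joint torques, N m; "ee_pos": TCP position; "eef_rot": TCP orientation; "contact_force": force on the tool from outside, world axes, zero at the start; "ft_torque": the same for the moment, N m; "gripper_width": finger opening in m; "finger_force": force on a finger pad.
Only numpy, scipy, OpenCV 4.12 (cv2) and the standard library are available. Lean on these libraries where they do the work, as an engineer would, in place of code of your own. Each camera call takes 0.05 s, during which the arm holds its last target. There are 200 camera calls.

## Working session

There is one attempt and no reset: what is moved stays moved. The work goes in short steps, Python scripts to look and compute and a shell command to move; the robot and the scene stay as the last step left them, time stands still between calls to the robot, and variables do not carry over. Pictures are saved under pics/ and viewed, at most 10 in all, crops included, and the job is handed in when it is done.

```bash
mkdir -p pics; ls; python3 - <<'E'
from station import *
import cv2,numpy as np
s=read_state();print({k:np.round(v,3).tolist() for k,v in s.items()})
for n in("side","top"):
    cv2.imwrite(f"pics/{n}0.png",camera(n)[:,:,::-1]);print(n,camera_model(n))
print(camera_model("wrist"))
E
```

```text
pics
{'t': 0.0, 'joints': [1.106, 0.126, -0.041, 1.405, -0.0, 1.571], 'dq': [0.003, -0.0, 0.001, 0.001, -0.001, 0.002], 'effort': [0.0, -43.591, 35.292, 0.017, 0.0, -0.0], 'ee_pos': [0.235, 0.469, 0.231], 'eef_rot': [-0.723, -3.057, 0.002], 'contact_force': [1.117, 0.476, -0.225], 'ft_torque': [0.014, -0.024, 0.017], 'finger_force': 0.0, 'gripper_width': 0.086}
side {'fx': 568.2513660320989, 'fy': 568.2513660320989, 'cx': 318.0421987241972, 'cy': 234.63989020929094, 'rvec': array([ 2.1320366 , -0.69517029,  0.32157429]), 'tvec': array([-0.46565493,  0.30756745,  0.91441737])}
top {'fx': 520.3611386579419, 'fy': 520.3611386579419, 'cx': 318.76784193181027, 'cy': 245.52538077214916, 'rvec': array([ 2.17650903, -2.11527361,  0.18007441]), 'tvec': array([-0.03960918,  0.58458326,  1.07434485])}
{'fx': 384.29045586600853, 'fy': 384.29045586600853, 'cx': 320.01529735367274, 'cy': 243.6561567558887, 'T_tool_cam': array([[-3.30337001e-04, -9.48691655e-01, -3.16202522e-01,
         7.97603820e-02],
       [ 9.99999945e-01, -3.23264889e-04, -7.48200245e-05,
         2.12999154e-04],
       [-3.12360402e-05, -3.16202529e-01,  9.48691709e-01,
        -1.41943033e-01],
       [ 0.00000000e+00,  0.00000000e+00,  0.00000000e+00,
         1.00000000e+00]])}
```

View pics/side0.png

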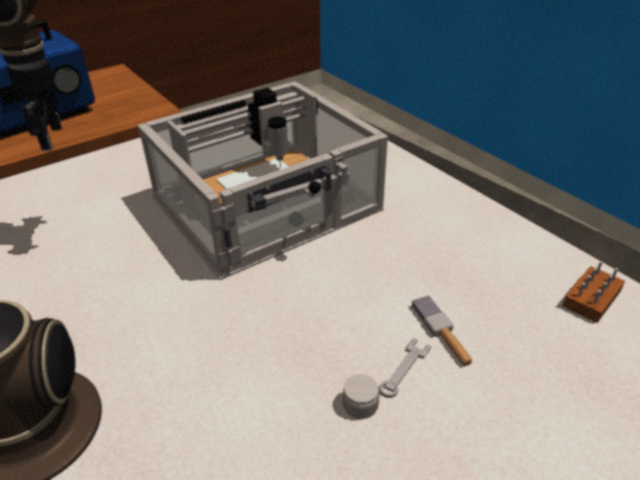

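View pics/top0.png

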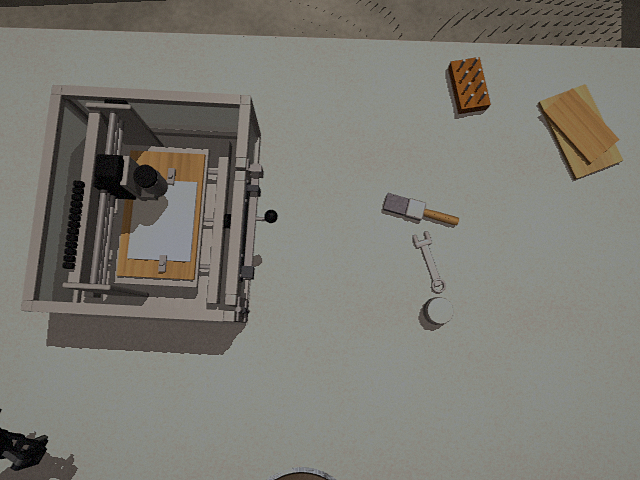

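The side view shows the black knob at about (315,187); in the top view it is at (271,216). The gate faces right in the top view, with its hinge near (245,315) and its latch near (250,175). The bench items are well off to the right.

```bash
cat > h.py <<'E'
from station import *
import cv2,numpy as np
from scipy.spatial.transform import Rotation as R
def ray(n,uv,st=None):
    m=camera_model(n);d=np.array([(uv[0]-m["cx"])/m["fx"],(uv[1]-m["cy"])/m["fy"],1])
    if n=="wrist":
        T=m["T_tool_cam"];Rt=R.from_rotvec(st["eef_rot"]).as_matrix()
        o=Rt@T[:3,3]+st["ee_pos"];d=Rt@T[:3,:3]@d
    else:
        Rm=R.from_rotvec(m["rvec"]).as_matrix();o=-Rm.T@m["tvec"];d=Rm.T@d
    return o,d/np.linalg.norm(d)
def tri(*rays):
    A=sum(np.eye(3)-np.outer(d,d) for o,d in rays);b=sum((np.eye(3)-np.outer(d,d))@o for o,d in rays)
    p=np.linalg.solve(A,b);return p,[np.linalg.norm(np.cross(p-o,d)) for o,d in rays]
def plane(r,z):
    o,d=r;return o+d*(z-o[2])/d[2]
def blob(img,c,r=12,th=45):
    x0,y0=c[0]-r,c[1]-r;p=img[y0:y0+2*r,x0:x0+2*r].max(2)
    m=(p<th).astype(np.uint8);m=cv2.morphologyEx(m,cv2.MORPH_OPEN,np.ones((5,5),np.uint8))
    n,l,s,ce=cv2.connectedComponentsWithStats(m)
    return [(np.round(ce[i]+[x0,y0],1),s[i].tolist()) for i in range(1,n)]
E
python3 - <<'E'
from h import *
S=camera("side");T=camera("top")
print(blob(S,(315,187)),blob(T,(271,216)))
k,e=tri(ray("side",(315,187)),ray("top",(271,216)));print(k,e)
for uv in((246,98),(234,308),(240,175),(236,290)):print(uv,plane(ray("top",uv),.198))
c=np.hstack([cv2.resize(S[140:280,190:360],None,fx=3,fy=3,interpolation=2),cv2.resize(T[150:290,220:310],None,fx=3,fy=3,interpolation=2)])
cv2.imwrite("pics/c0.png",c[:,:,::-1]);print(c.shape)
E
```

```text
[(array([310.4, 177.2]), [0, 0, 19, 7, 94]), (array([314.3, 187.2]), [7, 7, 10, 11, 98])] [(array([270.5, 215.8]), [6, 6, 12, 12, 126])]
[0.61936552 0.07078869 0.17910157] [np.float64(0.0005831445488775198), np.float64(0.0005831445488776921)]
(246, 98) [0.84673684 0.12754253 0.198     ]
(234, 308) [0.44212726 0.12949934 0.198     ]
(240, 175) [0.69220601 0.13130919 0.198     ]
(236, 290) [0.47487739 0.12757039 0.198     ]
(420, 780, 3)
```

View pics/c0.png

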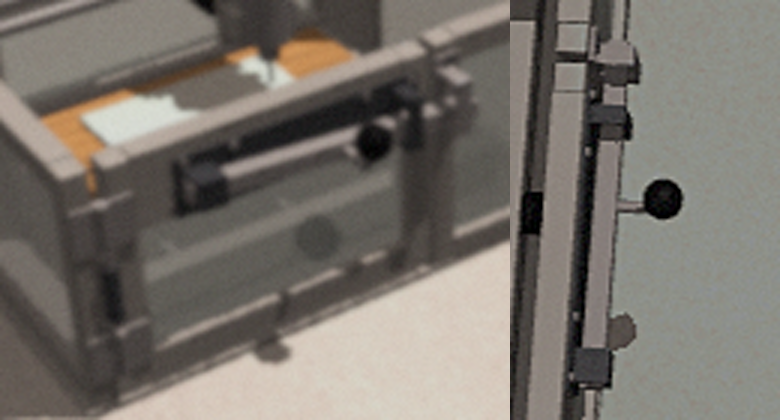

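The crop shows the knob on a slanted stem standing out from the bolt, with free space around it. I'll get the gate's heading and work out the first shift.

```bash
cat >> h.py <<'E'
def to(target,ang=None):
    s=read_state();Rt=R.from_rotvec(s["eef_rot"]).as_matrix()
    a=np.arctan2(Rt[1,1],Rt[0,1])
    print("shift",np.round(Rt.T@(np.array(target)-s["ee_pos"]),4),"tool y angle",round(a,4),"yaw",None if ang is None else round(a-ang,4))
E
python3 - <<'E'
from h import *
a=plane(ray("top",(259.3,150)),.157);b=plane(ray("top",(252.7,263)),.157);print(a,b,np.arctan2(*(a-b)[[1,0]]))
T=camera("top");g=cv2.cvtColor(T,cv2.COLOR_RGB2GRAY)
for l in cv2.createLineSegmentDetector().detect(g[130:320,225:275])[0][:,0]:
    if abs(l[1]-l[3])>35:
        p=plane(ray("top",l[:2]+[225,130]),.19);q=plane(ray("top",l[2:]+[225,130]),.19)
        if p[0]<q[0]:p,q=q,p
        print(np.round(p,3),np.round(q,3),round(np.arctan2(*(p-q)[[1,0]]),4))
to((.30,.07,.26),0.)
E
```

```text
[0.7568438  0.10176715 0.157     ] [0.53027584 0.10423171 0.157     ] -0.010877383264747636
[0.652 0.113 0.19 ] [0.509 0.118 0.19 ] -0.0315
[0.596 0.147 0.19 ] [0.474 0.148 0.19 ] -0.0159
[0.76  0.158 0.19 ] [0.646 0.158 0.19 ] -0.005
[0.701 0.122 0.19 ] [0.451 0.129 0.19 ] -0.0254
[0.783 0.142 0.19 ] [0.713 0.143 0.19 ] -0.0087
[0.648 0.101 0.19 ] [0.524 0.104 0.19 ] -0.0225
shift [-0.2368 -0.3278 -0.0288] tool y angle 1.106 yaw 1.106
```

```bash
python3 -m creep '[[-0.024,-0.033,-0.01,0.11,1],[-0.047,-0.066,-0.02,0.22,1],[-0.071,-0.098,-0.029,0.34,1],[-0.095,-0.131,-0.029,0.46,1],[-0.118,-0.164,-0.029,0.58,1],[-0.142,-0.197,-0.029,0.7,1],[-0.166,-0.229,-0.029,0.82,1],[-0.189,-0.262,-0.029,0.94,1],[-0.213,-0.295,-0.029,1.05,1],[-0.237,-0.328,-0.029,1.126,1]]' 40
python3 - <<'E'
from h import *
to((.619,.071,.26),-.02)
E
```

```text
t: 1.08
ee_pos: [0.2997, 0.0682, 0.2605]
eef_rot: [2.247, 2.194, 0.002]
contact_force: [1.7, 0.3, 0.2]
gripper_width: 0.0857
finger_force: 0.0
shift [0.0105 0.3192 0.0009] tool y angle -0.0241 yaw -0.0041
```

```bash
python3 -m creep '[[0.001,0.036,0,0,1],[0.003,0.072,0,0,1],[0.005,0.108,0,0,1],[0.006,0.144,0,0,1],[0.007,0.18,0,0,1],[0.008,0.216,0,0,1],[0.009,0.252,0,0,1],[0.01,0.288,0,0,1],[0.01,0.319,0,0,1],[0.01,0.319,0,0,1]]' 40
python3 - <<'E'
from h import *
s=read_state();W=camera("wrist");k=np.array([.6194,.0708,.1791])
m=camera_model("wrist");T=m["T_tool_cam"];Rt=R.from_rotvec(s["eef_rot"]).as_matrix()
c=T[:3,:3].T@(Rt.T@(k-s["ee_pos"])-T[:3,3]);u=(int(m["cx"]+m["fx"]*c[0]/c[2]),int(m["cy"]+m["fy"]*c[1]/c[2]))
print(u,blob(W,u,50,60))
cv2.imwrite("pics/w1.png",W[:,:,::-1]);to((.6194,.0708,.1791),-.02)
E
```

```text
t: 1.92
ee_pos: [0.6236, 0.0732, 0.2564]
eef_rot: [-2.243, -2.197, 0.004]
contact_force: [-1.0, -1.0, -1.4]
gripper_width: 0.0853
finger_force: 0.0
(311, 259) []
shift [-0.0025 -0.0015  0.0783] tool y angle -0.0206 yaw -0.0006
```

View pics/w1.png

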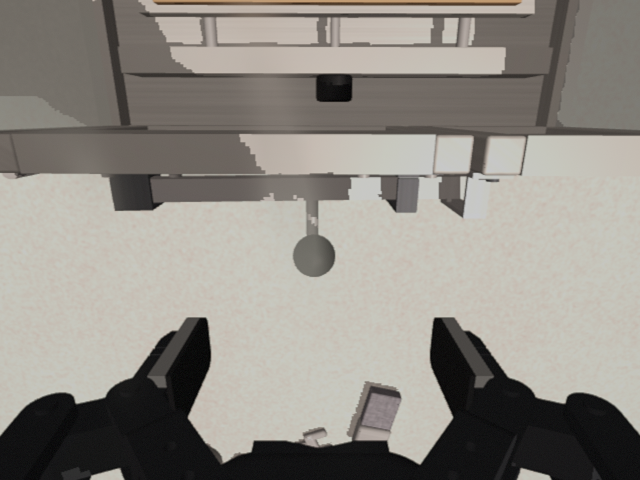

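The wrist view shows the knob at (314,256), about 3 px from the prediction. The gate runs level in the image and the fingers straddle the knob, so I'll descend and close.

```bash
python3 -m creep '[[-0.001,-0.001,0.03,0,1],[-0.002,-0.001,0.06,0,1],[-0.002,-0.001,0.085,0,0.6],[-0.002,-0.001,0.096,0,0.3],[-0.002,-0.001,0.096,0,0.0],[-0.002,-0.001,0.096,0,-0.3],[-0.002,-0.001,0.096,0,-0.6],[-0.002,-0.001,0.096,0,-0.8],[-0.002,-0.001,0.096,0,-1],[-0.002,-0.001,0.096,0,-1]]' 40
python3 -m creep '[[0,0,0,0,-1],[0,0,0,0,-1],[0,0,0,0,-1],[0,0,0,0,-1]]' 40
python3 - <<'E'
from h import *
to((.620,.0715,.160),-.02)
W=camera("wrist")
cv2.imwrite("pics/w2.png",W[100:,:,::-1])
E
```

```text
t: 2.8
ee_pos: [0.619, 0.0715, 0.1664]
eef_rot: [2.242, 2.198, 0.004]
contact_force: [-1.8, -1.0, 6.5]
gripper_width: 0.0234
finger_force: 39.4
t: 3.13
ee_pos: [0.619, 0.0715, 0.1664]
eef_rot: [2.242, 2.198, 0.004]
contact_force: [-0.9, 0.0, 6.6]
gripper_width: 0.0231
finger_force: 39.4
shift [-0.      0.001   0.0064] tool y angle -0.0201 yaw -0.0001
```

View pics/w2.png

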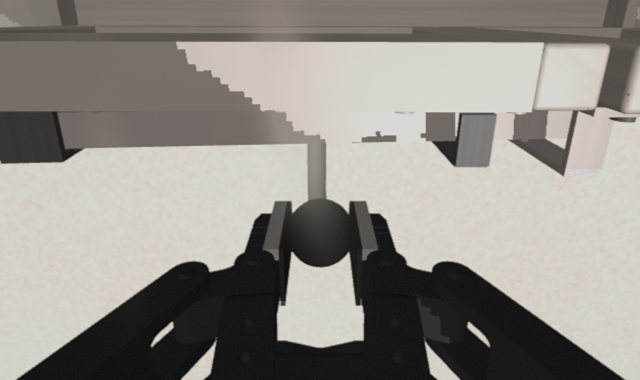

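The pads hold the ball at (320,233), aligned, but about 6 mm above its centre: the width is 23 mm and there is a 6.6 N upward push. I'll open slightly, lower and grip again.

```bash
python3 -m creep '[[0,0,0,0,0],[0,0,0,0,0],[0,0,0,0,0],[0,0.001,0.005,0,0],[0,0.001,0.005,0,0],[0,0.001,0.005,0,-1],[0,0.001,0.005,0,-1],[0,0.001,0.005,0,-1],[0,0.001,0.005,0,-1],[0,0.001,0.005,0,-1]]' 40
python3 -m creep '[[0,0,0,0,-1],[0,0,0,0,-1],[0,0,0,0,-1]]' 60
```

```text
t: 4.02
ee_pos: [0.6191, 0.0715, 0.1591]
eef_rot: [-2.243, -2.199, 0.001]
contact_force: [-0.4, 0.4, -1.8]
gripper_width: 0.0235
finger_force: 39.2
t: 4.27
ee_pos: [0.6191, 0.0715, 0.1591]
eef_rot: [-2.243, -2.199, 0.0]
contact_force: [0.1, 0.8, -2.2]
gripper_width: 0.0231
finger_force: 58.8
```

```bash
python3 -m creep '[[0,0,-0.002,0,-1],[0,0,-0.004,0,-1],[0,0,-0.006,0,-1],[0,0,-0.006,0,-1],[0,0,-0.006,0,-1]]' 60
```

```text
t: 4.68
ee_pos: [0.619, 0.0715, 0.1645]
eef_rot: [-2.243, -2.199, 0.001]
contact_force: [-1.1, 1.4, -10.7]
gripper_width: 0.0228
finger_force: 59.2
```

```bash
python3 -m creep '[[0,-0.002,0,0,-1],[0,-0.005,0,0,-1],[0,-0.008,0,0,-1],[0,-0.008,0,0,-1]]' 60
```

```text
t: 5.02
ee_pos: [0.6106, 0.0716, 0.1651]
eef_rot: [-2.243, -2.199, 0.001]
contact_force: [-0.3, 2.4, -12.0]
gripper_width: 0.0229
finger_force: 59.2
```

```bash
python3 -m creep '[[0,-0.002,0,0,-1],[0,-0.004,0,0,-1],[0,-0.006,0,0,-1],[0,-0.008,0,0,-1],[0,-0.008,0,0,-1]]' 60
python3 - <<'E'
from h import *
T=camera("top");S=camera("side");W=camera("wrist")
c=cv2.resize(S[140:240,230:360],(520,400),interpolation=2)
w=cv2.resize(W[60:460,180:480],(280,400))
cv2.imwrite("pics/c3.png",np.hstack([c,w])[:,:,::-1])
E
```

```text
t: 5.43
ee_pos: [0.6027, 0.0718, 0.1653]
eef_rot: [-2.243, -2.199, 0.0]
contact_force: [-0.0, 1.0, -11.2]
gripper_width: 0.0228
finger_force: 59.3
```

View pics/c3.png

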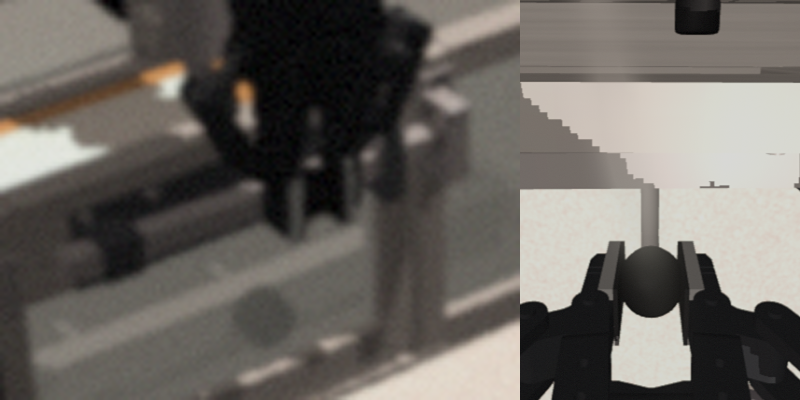

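The knob is still held at (652,282) in the crop, and the bolt's tail now sticks out behind the rear guide. It is drawn about 16 mm with no resistance, so I'll continue to the stop, easing the lift slightly.

```bash
python3 -m creep '[[0,-0.003,0,0,-1],[0,-0.006,0,0,-1],[0,-0.009,0,0,-1],[0,-0.012,0,0,-1],[0,-0.015,0.0005,0,-1],[0,-0.018,0.001,0,-1],[0,-0.021,0.0015,0,-1],[0,-0.024,0.002,0,-1],[0,-0.026,0.002,0,-1],[0,-0.026,0.002,0,-1]]' 60
```

```text
t: 6.42
ee_pos: [0.5773, 0.0723, 0.164]
eef_rot: [2.243, 2.198, 0.002]
contact_force: [1.8, 1.1, -6.9]
gripper_width: 0.0228
finger_force: 59.7
```

```bash
python3 -m creep '[[0,-0.001,0,0,-1],[0,-0.002,0,0,-1],[0,-0.003,0,0,-1],[0,-0.003,0,0,-1]]' 60
```

```text
t: 6.75
ee_pos: [0.5769, 0.072, 0.1645]
eef_rot: [2.241, 2.195, 0.006]
contact_force: [8.3, -1.1, -7.0]
gripper_width: 0.0226
finger_force: 59.8
```

The bolt is at its stop. Now I'll swing the gate along its arc, turning the tool with it.

```bash
python3 -m creep '[[-0.0033,-0.001,0,0.025,-1],[-0.0067,-0.002,0,0.05,-1],[-0.01,-0.0032,0,0.075,-1],[-0.0132,-0.0047,0,0.1,-1],[-0.0165,-0.0063,0,0.125,-1],[-0.0196,-0.008,0,0.15,-1],[-0.0228,-0.0098,0,0.175,-1],[-0.0258,-0.0116,0,0.2,-1],[-0.0258,-0.0116,0,0.2,-1]]' 60
python3 - <<'E'
from h import *
s=read_state();to((.5769,.072,.1645),-.02);d=s["ee_pos"][:2]-np.array([.443,.125]);print(np.arctan2(-.05,.135)-np.arctan2(d[1],d[0])-.02,np.hypot(*d),s["ft_torque"])
E
```

```text
t: 7.5
ee_pos: [0.5631, 0.0461, 0.1641]
eef_rot: [2.452, 1.96, 0.002]
contact_force: [4.7, 1.2, -6.7]
gripper_width: 0.0231
finger_force: 59.8
shift [ 0.0283  0.0077 -0.0004] tool y angle -0.2218 yaw -0.2018
0.20669281618255467 0.1437556938208332 [-0.12693252 -1.48705699 -0.17282502]
```

```bash
python3 -m creep '[[-0.0033,-0.0012,0,0.025,-1],[-0.0067,-0.0025,0,0.05,-1],[-0.01,-0.004,0,0.075,-1],[-0.0132,-0.0055,0,0.1,-1],[-0.0165,-0.0072,0,0.125,-1],[-0.0196,-0.009,0,0.15,-1],[-0.0228,-0.0107,0,0.175,-1],[-0.0258,-0.0126,0,0.2,-1],[-0.0258,-0.0126,0,0.2,-1],[-0.0258,-0.0126,0,0.2,-1]]' 60
python3 - <<'E'
from h import *
s=read_state();d=s["ee_pos"][:2]-np.array([.443,.125]);print(np.arctan2(-.05,.135)-np.arctan2(d[1],d[0])-.02,np.hypot(*d))
S=camera("side");T=camera("top")
cv2.imwrite("pics/c4.png",np.hstack([cv2.resize(S[120:280,170:370],(440,352)),cv2.resize(T[130:330,210:360],(264,352))])[:,:,::-1])
E
```

```text
t: 8.33
ee_pos: [0.5448, 0.0241, 0.1638]
eef_rot: [2.635, 1.709, 0.002]
contact_force: [5.0, -0.7, -5.9]
gripper_width: 0.023
finger_force: 59.9
0.4060483629743067 0.14336953908659172
```

View pics/c4.png

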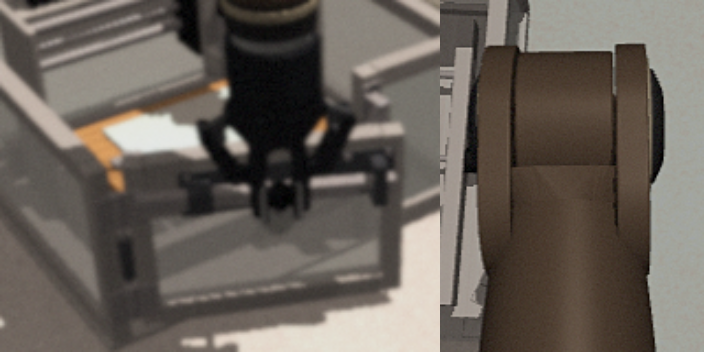

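The side view shows the gate open, with its latch corner at about (353,177) full-frame, and the fingers on the knob. I'll let it settle and check the angle.

```bash
python3 -m creep '[[0,0,0,0,-1],[0,0,0,0,-1],[0,0,0,0,-1],[0,0,0,0,-1],[0,0,0,0,-1],[0,0,0,0,-1]]' 60
python3 - <<'E'
from h import *
p=plane(ray("side",(352.7,176.8)),.198);d=p[:2]-[.443,.125];print(p,np.hypot(*d),-np.arctan2(d[1],d[0])-.02)
s=read_state();print(s["ee_pos"],s["dq"],s["finger_force"],s["contact_force"])
E
```

```text
t: 8.93
ee_pos: [0.545, 0.0242, 0.1637]
eef_rot: [2.634, 1.709, 0.002]
contact_force: [4.2, -1.3, -5.6]
gripper_width: 0.0229
finger_force: 59.9
[0.68438101 0.03163975 0.198     ] 0.25880674186256686 0.3490541837682415
[0.54498664 0.02421833 0.16373491] [-8.14505790e-04  1.89398088e-04 -6.79028334e-04 -1.07037236e-03
 -5.87195705e-05  1.44772511e-03] 59.905330538749695 [ 4.18475108 -1.28243678 -5.58754822]
```

The latch corner gives about 0.35–0.40 rad, well within the required range, and the arm is still.

```bash
python3 -c "
from station import job_done
print(job_done())"
```

```text
the job is handed in; nothing more can be done
None
```

I handed the job in: the bolt was lifted over the lip and drawn back to its stop, and the gate is standing still about 0.35–0.40 rad open (roughly 10 cm at its latch end) with the gripper holding the knob at about 60 N; the judge's verdict was not shown.

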